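Change over the honey jar warmer

TASK

Change over the jars in the honey warmer. Switch it off at its rotary isolator before you handle any jar, slide the end stop back, stand the finished jar from the channel on the wood-slice trivet, and stand every fresh honey jar from the worktop upright in the channel between the control box and the end stop. Push the end stop up until the whole row is snug against the control box, then switch the isolator back on; leave the mug and the ramekin where they are.

Things in the scene. Friction and masses are not known exactly. Their poses are not given: they have to be found in the camera images.
- warmer: jar warmer, a fixed steel unit on the worktop, 438 (y) x 100 (x) mm. Origin: centre of its underside; x away from the robot, y along the channel. Open channel from y = -215 to the control box wall at +135 mm: floor 20 mm up, 84 mm clear width (x = -42 to +42), side walls 8 mm thick, tops 58 mm up. The control box fills y = +135 to +223, 74 mm tall, isolator on top.
- warmer_wall (a point): foot of the control box wall that closes the channel, on the channel's centre line and floor; same axes as the warmer. The row of jars starts here and runs to -y.
- isolator (a joint): rotary isolator on the control box, upright axis. 0 = off: bar handle across the unit, white pointer end to the robot (ring mark); 1.571 = on: bar along the unit, pointer to the outer end (bar mark). Grows clockwise from above. A toggle spring (up to 0.2 N m) snaps it to the nearer end from half way, so it holds at both ends. On at the start.
- isolator_grip (a point): on the isolator's axis at gripping height, 102 mm above the worktop. The grip is a bar 62 mm long, 14 mm thick, from 84 to 114 mm above the worktop, on a round 54 mm foot; this point's x axis runs along the bar, the pointer at its -x end.
- end_stop (a joint): sliding end stop in the channel: clear length (m) between control box wall and stop face, 0 to 0.292; grows as the stop slides back (warmer's -y). Slides stiffly (about 2.5 N) and stays where it is left. Four jars need 0.256.
- stop_face (a point): middle of the stop face that bears on the last jar, 40 mm above the worktop; same axes as the warmer (jars lie to its +y). The stop plate is 10 mm thick, its top 77 mm above the worktop; it spans both side walls.
- stop_knob (a point): middle of the stop's round upright black knob, 26 mm across, from 64 to 94 mm above the worktop (this point 80 mm), 32 mm behind the face: grip it to slide the stop either way.
- honey_done: the finished (warm) honey jar, standing in the channel at the control box wall at the start; the same kind as the others: 64 mm across, 95 mm tall, lid 62 mm across. Origin: centre of its underside, z up.
- honey_1: a fresh honey jar (absent in some runs), on the worktop at the start: round, upright, 64 mm across, 95 mm tall, amber glass with paper label and brass-coloured screw lid (62 mm across, from 77 to 95 mm up), 0.25 to 0.5 kg. Origin: centre of its underside, z up.
- honey_2: a fresh honey jar (absent in some runs), on the worktop at the start: round, upright, 64 mm across, 95 mm tall, amber glass with paper label and brass-coloured screw lid (62 mm across, from 77 to 95 mm up), 0.25 to 0.5 kg. Origin: centre of its underside, z up.
- honey_3: a fresh honey jar (absent in some runs), on the worktop at the start: round, upright, 64 mm across, 95 mm tall, amber glass with paper label and brass-coloured screw lid (62 mm across, from 77 to 95 mm up), 0.25 to 0.5 kg. Origin: centre of its underside, z up.
- honey_4: a fresh honey jar (absent in some runs), on the worktop at the start: round, upright, 64 mm across, 95 mm tall, amber glass with paper label and brass-coloured screw lid (62 mm across, from 77 to 95 mm up), 0.25 to 0.5 kg. Origin: centre of its underside, z up.
- trivet: fixed trivet, a slice of a branch with bark, about 200 x 220 mm and 20 mm thick. Origin: centre of its underside; its top is 20 mm above.
- mug: small cream mug, bystander, 64 x 88 x 54 mm. Origin: centre of its underside. Leave alone.
- ramekin: white fluted ramekin behind the warmer, bystander, 78 mm across, 42 mm tall. Origin: centre of its underside. Leave alone.
Not all that is in view belongs to the job. What is shaped like the honey_3 but blue or green is not meant.

How it is judged:
By the outcome, as a careful person would: the job done as asked, in the order asked, and still so for the second after the job is handed in, with the robot touching nothing.
Of honey_1, honey_2, honey_3, honey_4 only 2 to 4 are there at a start; the rules pass over those that are not, and their reading is None.
At some moment in a run one of honey_1, honey_2, honey_3, honey_4, honey_done may be knocked a few centimetres aside while the robot is not near it.
It also fails if it takes over 208 s, if anything falls off the work surface, if the arm or the gripper's body presses on something with over 40 N, if the wrist force passes 120 N, or if a joint passes its speed limit or range.

ROBOT

A 7-joint arm with a two-finger parallel gripper is mounted at the origin on a cart in front of the work surface, level with it; the furniture and walls round the work are solid. World frame = base frame: x ahead of the robot, y to its left, z up, the work surface at z = 0. Lengths are in m, angles in rad, forces in N, time in s.
With the tool pointing down it reaches from about 0.425 to 0.95 m from the base axis. Payload 4.7 kg.
Tool frame: the origin (TCP) lies at the very end of the fingers, on their centre line; the grasp point (between the pads) lies 19 mm behind it; z points along the fingers, y is the line along which they close (so a half turn about z gives the same grasp; the last joint's range is limited). The gripper opens to 85 mm and grips with 20 to 120 N. Pads are 22 mm wide; open, the fingers measure 114 mm over their backs; the gripper's body (76 mm by 85 mm) begins 54 mm behind the grasp point. The pads swing forward as they close: fully open they stand 13 mm farther back than shut.
Start: joints at [1.239, 0.469, -0.049, 1.532, 0.024, 1.141, -0.082], TCP at [0.201, -0.644, 0.231] pointing down, gripper open.
Joint ranges: [-2.59, 2.59], [-0.33, 1.99], [-1.39, 1.29], [0.1, 2.45], [-1.04, 4.18], [0.21, 1.99], [-2.66, 2.66]. Speed limits (rad/s): [2.57, 2.57, 3.14, 3.14, 3.14, 3.14, 3.14].

INTERFACE

Orientations are given as a 3x3 rotation matrix whose columns are the frame's x, y, z axes.
In Python, from workcell import arm gives the robot as it stands.
- The arm moves only by the tool move_arm, never from a script. Its arguments are lists of equal length, an entry for each row: "linear": the shift along the world's x, y, z scaled (see below), a list of three; "twist": the turn, a rotation vector about the world's x, y, z scaled (see below), a list of three; "jaw": the opening, from -1 (shut) to 1 (fully open). In form: {"linear": [[tx, ty, tz], ...], "twist": [[rx, ry, rz], ...], "jaw": [jaw, ...]}. A call has 1 to 20 rows; each row is the pose to reach, as a shift and turn from the pose commanded when the call began; what a row does not reach only later rows make up. The controller multiplies each number of a shift by 0.2 m and each number of a turn by 45 degrees. A row lasts 1/10 s, in which the tool goes at most 50 mm and 8.59 degrees, less where a joint would pass 70% of its speed; a pose out of reach is approached as far as the arm can. A call with a number of a shift or a turn outside -1 to 1 is refused whole. A call with a gripper value outside its range is refused whole. The fingers move at their own pace and stop on an object; "force" is the grip in N (left out, the last holds). Time passes only in rows, so rows that repeat a pose let the fingers close. It gives the time, the measured TCP pose, the force, the opening and the grip force at its end, in the units of the state.
- arm.get_obs(): the state, without advancing time (a new reading comes with each control period).
- arm.get_image(name): name is "side" or "top"; returns a dict with "pixels" (420x560x3 uint8, red, green, blue), "mtx" (3x3 intrinsics, pixels), "eye" and "rotation" of the camera in the world. Camera axes: x right, y down, z forward; pixel columns grow to the right and rows downward; lengths in m; the calibration is good to about 2 mm. A picture is of the moment at which its call begins. There is no depth.
- arm.job_done(): hands the job in; it is judged then, once.
Trained networks look in a picture, given as the dict that the camera call returned (one of the last four; its "shot" number tells which), for a name from the list of things; names that differ only in an ending like _2 or _b are one class to them, and where a whole thing is asked for, a point or a joint stands for the part that bears it (a point fixed in the world has none). Each returns a list of dicts, best first, with "confidence" (0 to 1); they miss things now and then, are a little off and sometimes report something else, mostly with a low value. They report only what shows in the picture. A call takes as long as a camera call. They do not tell look-alikes from the thing itself.
- arm.outline_of(target, picture): "region" (420x560 bool, what is visible of it) and "box" ([left, top, width, height] in pixels, round what is visible of it).
The state is a dict: "time_s": time; "joints": joint angles; "dq": joint speeds; "effort": joint torques, N m; "tcp_pos": TCP position; "tool_rot": TCP orientation; "ft_force": force on the tool from outside, world axes, zero at the start; "moment": the same for the moment, N m; "finger_gap": opening from 0.0 (shut) to 1.0 (fully open); "gripper_force": force on a finger pad.
Only numpy, scipy, OpenCV 4.12 (cv2) and the standard library are available. Lean on these libraries where they do the work, as an engineer would, in place of code of your own. Each camera call takes 0.05 s, during which the arm holds its last target. There are 200 camera calls.

## Working session

There is one attempt and no reset: what is moved stays moved. The work goes in short steps, Python scripts to look and compute and a tool call to move; the robot and the scene stay as the last step left them, time stands still between calls to the robot, and variables do not carry over. Pictures are saved under pics/ and viewed, at most 14 in all, crops included, and the job is handed in when it is done.

Besides the shell and the picture viewer there is one more tool, called after ">>>" as name(argument=value, ...), one argument or row to a line, values as JSON. move_arm: Moves the arm, as the interface text tells. Shifts and turns lie within -1 to 1; 1 stands for 0.2 m of shift or 45 degrees of turn. Its arguments: {"type":"object","properties":{"linear":{"type":"array","items":{"type":"array","items":{"type":"number","minimum":-1,"maximum":1}}},"twist":{"type":"array","items":{"type":"array","items":{"type":"number","minimum":-1,"maximum":1}}},"jaw":{"type":"array","items":{"type":"number"}},"force":{"type":"number"}},"required":["linear","twist","jaw"]}

```bash
mkdir -p pics; cat > h.py <<'E'
import numpy as np, cv2
from workcell import arm
def save(p,n): cv2.imwrite('pics/'+n,cv2.cvtColor(p['pixels'],cv2.COLOR_RGB2BGR))
def ray(p,u,v):
    d=np.linalg.inv(p['mtx'])@np.array([u,v,1.]); d=np.array(p['rotation'])@d
    return np.array(p['eye']),d/np.linalg.norm(d)
def atz(p,u,v,z):
    e,d=ray(p,u,v); return e+d*(z-e[2])/d[2]
def proj(p,X):
    c=np.array(p['rotation']).T@(np.array(X)-np.array(p['eye'])); q=np.array(p['mtx'])@c; return q[:2]/q[2]
def tri(p1,a,p2,b):
    e1,d1=ray(p1,*a);e2,d2=ray(p2,*b)
    s=np.linalg.lstsq(np.c_[d1,-d2],e2-e1,rcond=None)[0]
    x1=e1+s[0]*d1;x2=e2+s[1]*d2
    return (x1+x2)/2,np.linalg.norm(x1-x2)
E
python3 - <<'E'
from h import *
o=arm.get_obs();print(o['tcp_pos'],o['tool_rot'],o['finger_gap'],o['time_s'])
for n in('top','side'):
    p=arm.get_image(n);save(p,n+'0.png');print(n,p['eye'],p['rotation'],p['mtx'])
    for t in('honey_1','honey_done','isolator','end_stop','stop_knob','warmer','trivet','mug','ramekin'):
        for r in arm.outline_of(t,p):
            print(t,round(r['confidence'],2),r['box'],np.round(np.argwhere(r['region']).mean(0)[::-1],1))
E
```

```text
[ 0.20111759 -0.64370848  0.23024921] [[ 9.54490219e-01  2.98241477e-01 -6.65225025e-04]
 [ 2.98242211e-01 -9.54488336e-01  1.89738376e-03]
 [-6.90709926e-05 -2.00943242e-03 -9.99997979e-01]] 1.0014418829340166 0.0
top [ 0.31096384 -0.01075401  1.44156972] [[-0.01575268 -0.98789866  0.15429872]
 [-0.99987452  0.01530618 -0.00408136]
 [ 0.00167025 -0.15434365 -0.98801581]] [[482.55097208   0.         273.58310743]
 [  0.         482.55097208 206.94947826]
 [  0.           0.           1.        ]]
honey_1 0.94 [351.1, 253.2, 25.6, 24.9] [362.  266.1]
honey_1 0.9 [356.5, 223.1, 22.5, 22.5] [367.  232.3]
honey_1 0.64 [231.5, 183.8, 24.1, 24.4] [243.5 195.7]
honey_1 0.62 [315.0, 221.9, 25.5, 21.6] [327.9 234. ]
honey_1 0.55 [220.6, 229.2, 20.9, 24.7] [230.6 239.8]
honey_done 0.63 [232.4, 180.3, 23.3, 30.5] [243.6 196. ]
isolator 0.8 [206.1, 187.5, 24.1, 17.3] [216.6 196.7]
isolator 0.34 [264.5, 225.6, 31.9, 23.0] [276.7 235.9]
isolator 0.3 [317.4, 224.4, 24.5, 19.1] [328.  233.7]
end_stop 0.87 [266.8, 178.9, 17.9, 35.4] [273.  198.8]
stop_knob 0.93 [263.1, 178.3, 19.1, 36.7] [272.7 198.9
[... 821 characters left out ...]
_done 0.67 [256.3, 174.1, 20.3, 29.8] [265.4 187.8]
isolator 0.53 [239.3, 168.2, 17.8, 18.0] [248.3 177.8]
isolator 0.44 [208.4, 187.9, 25.6, 41.3] [220.4 206.2]
isolator 0.38 [270.7, 220.7, 23.6, 45.9] [282.8 237.8]
end_stop 0.6 [260.5, 192.8, 38.1, 28.2] [280.5 204.9]
stop_knob 0.68 [260.2, 192.6, 32.4, 28.3] [280.3 205.1]
stop_knob 0.67 [161.5, 172.8, 68.4, 28.6] [192.9 187.1]
stop_knob 0.32 [269.5, 220.2, 23.2, 44.3] [282.9 238.3]
warmer 0.9 [227.2, 165.9, 119.5, 93.7] [267.1 205.5]
trivet 0.74 [160.8, 174.7, 69.2, 28.1] [193.  187.3]
trivet 0.57 [268.2, 221.2, 27.7, 43.3] [282.9 238. ]
trivet 0.16 [258.3, 194.5, 39.2, 24.1] [279.9 205.2]
mug 0.73 [240.6, 214.0, 20.0, 27.6] [248.9 226.1]
```

```bash
python3 - <<'E'
import cv2
a=cv2.imread('pics/top0.png')[125:285,95:395];cv2.imwrite('pics/topc.png',cv2.resize(a,(800,427),interpolation=cv2.INTER_CUBIC))
a=cv2.imread('pics/side0.png')[130:320,150:390];cv2.imwrite('pics/sidec.png',cv2.resize(a,(757,600),interpolation=cv2.INTER_CUBIC))
E
```

```text
(no output)
```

View pics/topc.png

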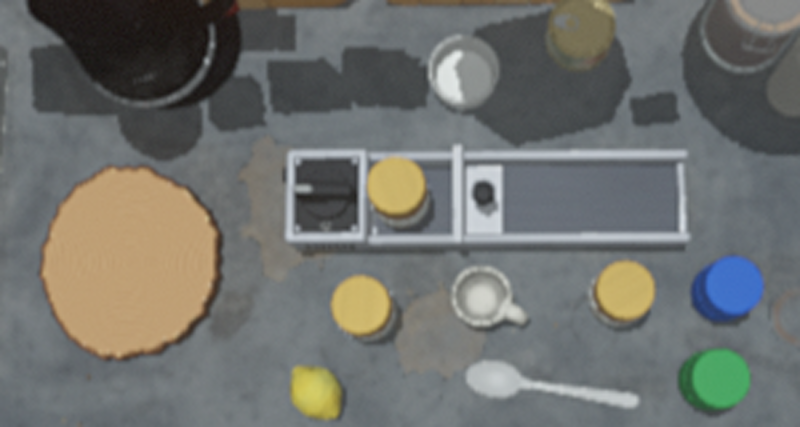

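View pics/sidec.png

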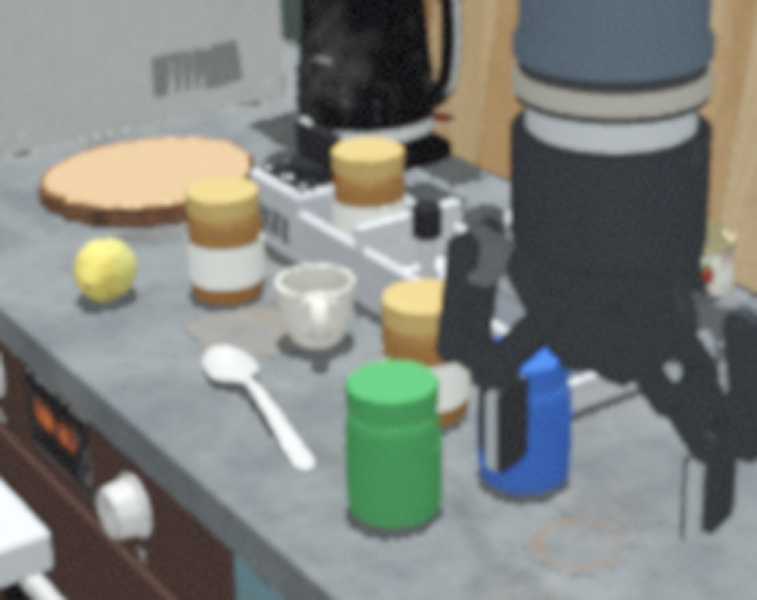

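Top view: two fresh amber jars at about (231,239) and (329,234), finished jar at (243,195); blue (368,232) and green (362,267) are look-alikes. A yellowish jar at (313,138) behind the warmer needs checking. The isolator is at (217,196), with its pointer at the outer end, so it is on.

```bash
python3 - <<'E'
from h import *
T=arm.get_image('top');S=arm.get_image('side')
def c(u,v):return (95+u*.375,125+v*.375)
def s(u,v):return (150+u*.317,130+v*.317)
for n,u,v,z in [('boxL-far',287,150,.074),('boxL-near',287,242,.074),('boxR-far',365,153,.074),('boxR-near',363,242,.074),('wallR-far',688,152,.058),('wallR-near',688,240,.058),('knob',484,190,.094),('iso',325,190,.114),('isoL',296,189,.114),('isoR',354,191,.114),('stopfaceTopnear',458,243,.077),('stoptopfar',456,147,.077),('triv',131,262,.02),('mugc',482,295,.054),('ramekin',463,72,.042),('spice',582,30,.095),('lemon',316,392,.03)]:
    print(n,atz(T,*c(u,v),z).round(4))
# brass lids by colour
def lids(p,box,nm):
    hsv=cv2.cvtColor(p['pixels'],cv2.COLOR_RGB2HSV)
    m=cv2.inRange(hsv,(17,90,120),(28,255,255))
    n,l,st,ce=cv2.connectedComponentsWithStats(m)
    for i in range(1,n):
        if st[i,4]>120: print(nm,st[i],ce[i].round(1),atz(p,*ce[i],.095).round(4))
lids(T,0,'T');lids(S,0,'S')
for a,b in [((397,184),(368,150)),((361,304),(223,190)),((625,290),(420,293)),((484,188),(427,204))]:
    print(tri(T,c(*a),S,s(*b)))
E
```

```text
boxL-far [0.6029 0.1876 0.074 ]
boxL-near [0.5022 0.1869 0.074 ]
boxR-far [0.5983 0.103  0.074 ]
boxR-near [0.5009 0.1054 0.074 ]
wallR-far [ 0.5973 -0.25    0.058 ]
wallR-near [ 0.4999 -0.246   0.058 ]
knob [ 0.552  -0.0251  0.094 ]
iso [0.551  0.1417 0.114 ]
isoL [0.5525 0.1721 0.114 ]
isoR [0.5495 0.1113 0.114 ]
stopfaceTopnear [0.4979 0.0035 0.077 ]
stoptopfar [0.6028 0.0043 0.077 ]
triv [0.49   0.3679 0.02  ]
mugc [ 0.4439 -0.0214  0.054 ]
ramekin [ 0.696  -0.0043  0.042 ]
spice [ 0.7263 -0.1342  0.095 ]
lemon [0.3433 0.1606 0.03  ]
T [338  64  31  20 245] [354.6  73.3] [ 0.917  -0.2618  0.095 ]
T [233 184  22  22 370] [243.1 194.4] [0.5587 0.0694 0.095 ]
T [ 111  188   65   71 3385] [143.  222.7] [0.4822 0.3512 0.095 ]
T [318 223  22  22 383] [328.9 233.4] [ 0.4438 -0.1702  0.095 ]
T [219 228  23  23 386] [230.  239.1] [0.4323 0.1068 0.095 ]
T [204 262  19  20 256] [212.1 272.5] [0.3403 0.1564 0.095 ]
S [100   0  20  64 544] [108.8  18.5] [2.7588 7.9045 0.095 ]
S [356   0  38  14 288] [377.4   4.2] [8.7276 7.9304 0.095 ]
S [  0  24  13  63 381] [ 6.8 53. ] [0.5734 3.9528 0.095 ]
S [375  83  21 116 775] [384.3 136.3] [1.1554 0.2112 0.095 ]
S [  1  89  16  33 255] [  7.5 103.2] [0.1914 1.7282 0.095 ]
S [301 100  14  86 558] [308.2 151. ] [0.8359 0.238  0.095 ]
S [255 175  24  14 278] [266.  181.1] [0.5687 0.0858 0.095 ]
S [208 186  24  16 297] [219.8 193.8] [0.4186 0.0793 0.095 ]
S [174 207  16  18 209] [181.3 216. ] [0.2746 0.009  0.095 ]
S [272 219  19  20 302] [281.1 228.1] [ 0.4253 -0.191   0.095 ]
S [233 364  32  42 715] [248.3 384.1] [ 0.0973 -0.5775  0.095 ]
(array([0.55714228, 0.06579288, 0.11352114]), np.float64(0.0019032305199631352))
(array([0.43395466, 0.10532561, 0.09340727]), np.float64(0.0029917796195319296))
(array([ 0.44354832, -0.17172374,  0.09569224]), np.float64(0.0017134299823327631))
(array([ 0.554891  , -0.02540402,  0.09248695]), np.float64(0.0010581148203096028))
```

>>> move_arm(
  linear=[
    [0.25,0.25,0],
    [0.5,0.5,0],
    [0.75,0.75,0],
    [1,1,0],
    [1,1,0],
    [1,1,0],
  ],
  twist=[
    [0,0,0.18],
    [0,0,0.36],
    [0,0,0.54],
    [0,0,0.72],
    [0,0,0.8],
    [0,0,0.8],
  ],
  jaw=[1,1,1,1,0,0],
)

```text
time_s: 1.7
tcp_pos: [0.4045, -0.4407, 0.2318]
tool_rot: [[0.593, 0.806, 0.002], [0.806, -0.593, 0.001], [0.002, 0.001, -1.0]]
ft_force: [0.6, 0.3, -0.4]
finger_gap: 0.688
gripper_force: 0.0
```

>>> move_arm(
  linear=[
    [0.2,0.25,0],
    [0.4,0.5,0],
    [0.6,0.75,0],
    [0.75,1,0],
    [0.75,1,0],
    [0.75,1,0],
  ],
  twist=[
    [0,0,0.18],
    [0,0,0.36],
    [0,0,0.54],
    [0,0,0.72],
    [0,0,0.816],
    [0,0,0.816],
  ],
  jaw=[0,0,0,0,0,0],
)

```text
time_s: 2.3
tcp_pos: [0.5557, -0.2351, 0.2321]
tool_rot: [[-0.015, 1.0, 0.004], [1.0, 0.015, 0.005], [0.005, 0.004, -1.0]]
ft_force: [-0.1, -0.4, -0.2]
finger_gap: 0.501
gripper_force: 0.0
```

>>> move_arm(
  linear=[
    [0,0.25,0],
    [0,0.5,0],
    [0,0.75,0],
    [0,1,0],
    [0,1,0],
  ],
  twist=[
    [0,0,0],
    [0,0,0],
    [0,0,0],
    [0,0,0],
    [0,0,0],
  ],
  jaw=[0,0,0,0,0],
)

```text
time_s: 2.8
tcp_pos: [0.5511, -0.0352, 0.2323]
tool_rot: [[-0.014, 1.0, 0.002], [1.0, 0.014, 0.004], [0.004, 0.002, -1.0]]
ft_force: [0.7, 0.7, -0.4]
finger_gap: 0.499
gripper_force: 0.0
```

```bash
python3 - <<'E'
from h import *
o=arm.get_obs();print(o['tcp_pos'].round(4),np.round(o['tool_rot'],3).tolist(),o['finger_gap'],o['time_s'],o['joints'].round(2))
p=arm.get_image('side');a=p['pixels'][60:340,140:480,::-1];cv2.imwrite('pics/s1.png',cv2.resize(a,(728,600),interpolation=cv2.INTER_CUBIC))
E
```

```text
[ 0.5511 -0.0352  0.2323] [[-0.014, 1.0, 0.002], [1.0, 0.014, 0.004], [0.004, 0.002, -1.0]] 0.4992334031664571 2.8 [ 0.44  0.32 -0.57  1.8   0.19  1.07 -0.18]
```

View pics/s1.png

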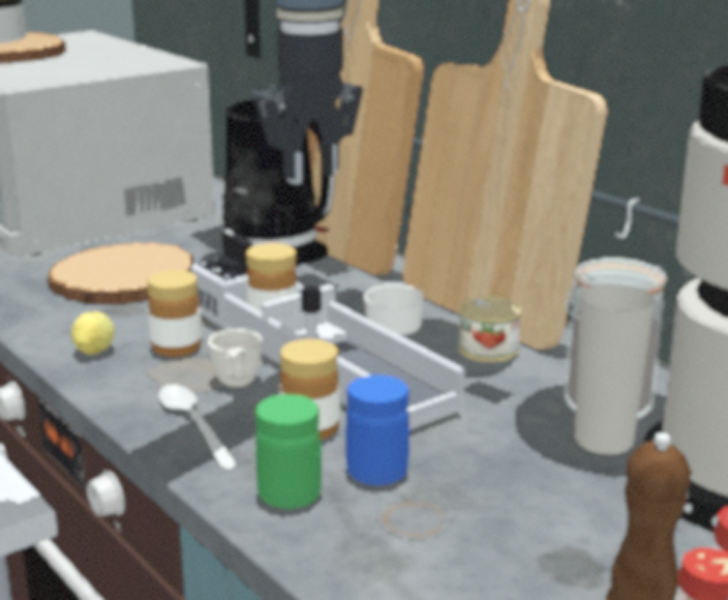

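The side view shows that the thing behind the warmer is a small tin with a tomato label (crop (490,330)), not a jar. So exactly two fresh jars belong: crop (174,313) and (310,388). Green (288,450) and blue (378,430) are excluded by colour. On to the isolator.

>>> move_arm(
  linear=[
    [0,0.23,0],
    [0,0.46,0],
    [0,0.7,0],
    [0,0.93,0],
    [0,0.93,0],
    [0,0.93,-0.2],
    [0,0.93,-0.4],
    [0,0.93,-0.4],
    [0,0.93,-0.4],
    [0,0.93,-0.4],
  ],
  twist=[
    [0,0,0],
    [0,0,0],
    [0,0,0],
    [0,0,0],
    [0,0,0],
    [0,0,0],
    [0,0,0],
    [0,0,0],
    [0,0,0],
    [0,0,0],
  ],
  jaw=[0,0,0,0,0,0,0,0,0,0],
  force=40,
)

```text
time_s: 3.85
tcp_pos: [0.553, 0.1415, 0.1535]
tool_rot: [[0.0, 1.0, 0.004], [1.0, -0.0, 0.001], [0.001, 0.004, -1.0]]
ft_force: [-0.3, -0.3, 0.7]
finger_gap: 0.498
gripper_force: 0.0
```

>>> move_arm(
  linear=[
    [0,0,-0.15],
    [0,0,-0.3],
    [0,0,-0.32],
    [0,0,-0.32],
    [0,0,-0.32],
    [0,0,-0.32],
    [0,0,-0.32],
    [0,0,-0.32],
    [0,0,-0.32],
  ],
  twist=[
    [0,0,0],
    [0,0,0],
    [0,0,0],
    [0,0,0],
    [0,0,0],
    [0,0,0],
    [0,0,0],
    [0,0,0],
    [0,0,0],
  ],
  jaw=[0,0,0,-0.4,-0.7,-1,-1,-1,-1],
  force=40,
)

```text
time_s: 4.75
tcp_pos: [0.554, 0.1423, 0.0897]
tool_rot: [[-0.0, 1.0, 0.006], [1.0, 0.0, 0.002], [0.002, 0.006, -1.0]]
ft_force: [4.9, 0.2, 6.9]
finger_gap: 0.156
gripper_force: 44.7
```

>>> move_arm(
  linear=[
    [0,0,0],
    [0,0,0],
    [0,0,0],
    [0,0,0],
    [0,0,0],
    [0,0,0],
    [0,0,0],
    [0,0,0],
  ],
  twist=[
    [0,0,0.12],
    [0,0,0.25],
    [0,0,0.38],
    [0,0,0.5],
    [0,0,0.62],
    [0,0,0.75],
    [0,0,0.88],
    [0,0,1],
  ],
  jaw=[-1,-1,-1,-1,-1,-1,-1,-1],
)

```text
time_s: 5.55
tcp_pos: [0.5547, 0.1425, 0.0897]
tool_rot: [[-0.71, 0.704, 0.007], [0.704, 0.711, 0.002], [-0.004, 0.007, -1.0]]
ft_force: [6.5, 0.4, 4.2]
finger_gap: 0.155
gripper_force: 44.4
```

>>> move_arm(
  linear=[
    [0,0,0],
    [0,0,0],
    [0,0,0],
    [0,0,0],
    [0,0,0],
    [0,0,0],
    [0,0,0],
    [0,0,0],
    [0,0,0],
    [0,0,0],
    [0,0,0],
  ],
  twist=[
    [0,0,0.12],
    [0,0,0.25],
    [0,0,0.38],
    [0,0,0.5],
    [0,0,0.62],
    [0,0,0.75],
    [0,0,0.88],
    [0,0,1],
    [0,0,1],
    [0,0,1],
    [0,0,1],
  ],
  jaw=[-1,-1,-1,-1,-1,-1,-1,-1,-1,-1,-1],
)

```text
time_s: 6.65
tcp_pos: [0.555, 0.1432, 0.0896]
tool_rot: [[-1.0, -0.001, 0.008], [-0.001, 1.0, 0.004], [-0.008, 0.004, -1.0]]
ft_force: [8.1, 1.0, 2.9]
finger_gap: 0.157
gripper_force: 44.2
```

>>> move_arm(
  linear=[
    [0,0,0],
    [0,0,0],
    [0,0,0],
    [0,0,0.2],
    [0,0,0.4],
    [0,-0.2,0.4],
    [0,-0.4,0.4],
    [0,-0.6,0.4],
    [0,-0.84,0.4],
    [0,-0.84,0.4],
  ],
  twist=[
    [0,0,0],
    [0,0,0],
    [0,0,0],
    [0,0,0],
    [0,0,0],
    [0,0,-0.18],
    [0,0,-0.36],
    [0,0,-0.54],
    [0,0,-0.72],
    [0,0,-0.9],
  ],
  jaw=[-0.35,-0.35,-0.35,-0.35,-0.35,-0.2,0,0,0,0],
)

```text
time_s: 7.65
tcp_pos: [0.5504, -0.0353, 0.166]
tool_rot: [[-0.75, 0.662, -0.003], [0.662, 0.75, -0.004], [-0.0, -0.006, -1.0]]
ft_force: [-0.4, -0.5, 0.4]
finger_gap: 0.503
gripper_force: 0.0
```

>>> move_arm(
  linear=[
    [0,0,0],
    [0,0,0],
    [0,0,0],
    [0,0,0],
    [0,0,0],
    [0,0,0],
    [0,0,0],
    [0,0,0],
  ],
  twist=[
    [0,0,-0.18],
    [0,0,-0.36],
    [0,0,-0.54],
    [0,0,-0.72],
    [0,0,-0.9],
    [0,0,-1],
    [0,0,-1],
    [0,0,-1],
  ],
  jaw=[0,0,0,0,0,0,0,0],
)

```text
time_s: 8.45
tcp_pos: [0.5508, -0.0261, 0.1671]
tool_rot: [[-0.082, 0.997, -0.001], [0.997, 0.082, -0.0], [0.0, -0.001, -1.0]]
ft_force: [0.4, 0.2, -0.2]
finger_gap: 0.499
gripper_force: 0.0
```

```bash
python3 - <<'E'
from h import *
o=arm.get_obs();print(o['tcp_pos'].round(4),np.round(o['tool_rot'],3).tolist(),o['time_s'],o['joints'].round(2))
S=arm.get_image('side');T=arm.get_image('top')
a=T['pixels'][125:285,95:395,::-1];cv2.imwrite('pics/t2.png',cv2.resize(a,(800,427),interpolation=cv2.INTER_CUBIC))
E
```

```text
[ 0.5508 -0.0261  0.1671] [[-0.082, 0.997, -0.001], [0.997, 0.082, -0.0], [0.0, -0.001, -1.0]] 8.45 [ 0.49  0.42 -0.67  1.87  0.31  0.96 -0.23]
```

View pics/t2.png

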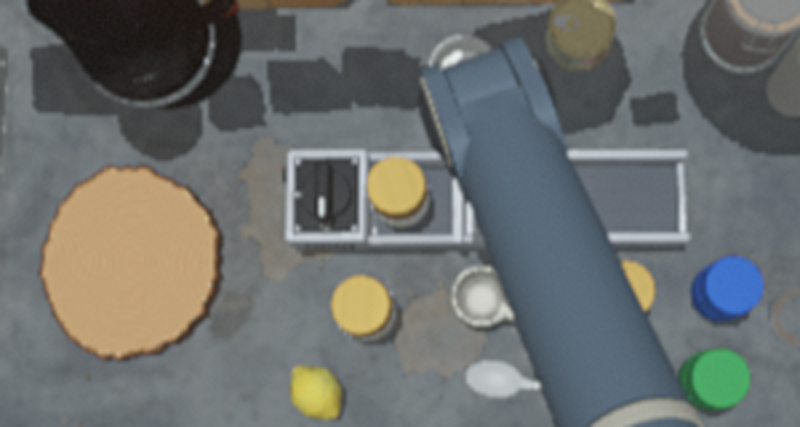

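The isolator bar now lies across the unit with the white pointer end toward the robot (crop (322,208)), so it is off. Next, the stop knob.

>>> move_arm(
  linear=[
    [0.01,0,-0.15],
    [0.01,0,-0.3],
    [0.01,0,-0.45],
    [0.01,0,-0.48],
    [0.01,0,-0.48],
    [0.01,0,-0.48],
    [0.01,0,-0.48],
    [0.01,0,-0.48],
    [0.01,0,-0.48],
    [0.01,0,-0.48],
  ],
  twist=[
    [0,0,-0.1],
    [0,0,-0.1],
    [0,0,-0.1],
    [0,0,-0.1],
    [0,0,-0.1],
    [0,0,-0.1],
    [0,0,-0.1],
    [0,0,-0.1],
    [0,0,-0.1],
    [0,0,-0.1],
  ],
  jaw=[0,0,0,0,0,-0.3,-1,-1,-1,-1],
  force=40,
)

```text
time_s: 9.55
tcp_pos: [0.5528, -0.0261, 0.0729]
tool_rot: [[-0.001, 1.0, -0.0], [1.0, 0.001, -0.001], [-0.001, -0.0, -1.0]]
ft_force: [-5.0, 0.2, 6.0]
finger_gap: 0.285
gripper_force: 39.7
```

>>> move_arm(
  linear=[
    [0,-0.06,0],
    [0,-0.12,0],
    [0,-0.2,0],
    [0,-0.3,0],
    [0,-0.4,0],
    [0,-0.5,0],
    [0,-0.6,0],
    [0,-0.65,0],
    [0,-0.65,0],
    [0,-0.65,0],
    [0,-0.65,0],
    [0,-0.65,0],
    [0,-0.65,0],
  ],
  twist=[
    [0,0,0],
    [0,0,0],
    [0,0,0],
    [0,0,0],
    [0,0,0],
    [0,0,0],
    [0,0,0],
    [0,0,0],
    [0,0,0],
    [0,0,0],
    [0,0,0],
    [0,0,0],
    [0,0,0],
  ],
  jaw=[-1,-1,-1,-1,-1,-1,-1,-1,-1,-1,0.2,0.2,0.2],
)

```text
time_s: 10.85
tcp_pos: [0.5542, -0.1561, 0.072]
tool_rot: [[-0.002, 1.0, 0.002], [1.0, 0.002, -0.0], [-0.0, 0.002, -1.0]]
ft_force: [0.1, 0.0, 0.8]
finger_gap: 0.602
gripper_force: 0.0
```

>>> move_arm(
  linear=[
    [0,0,0.2],
    [0,0,0.4],
    [0,0.2,0.45],
    [0,0.4,0.45],
    [0,0.6,0.45],
    [0,0.75,0.45],
    [0,0.75,0.45],
    [0,0.75,0.45],
    [0,0.75,0.45],
  ],
  twist=[
    [0,0,0],
    [0,0,0],
    [0,0,0],
    [0,0,0],
    [0,0,0],
    [0,0,0],
    [0,0,0],
    [0,0,0],
    [0,0,0],
  ],
  jaw=[1,1,1,1,1,1,1,1,1],
)

```text
time_s: 11.75
tcp_pos: [0.5535, -0.0076, 0.1612]
tool_rot: [[0.0, 1.0, 0.0], [1.0, -0.0, -0.001], [-0.001, 0.0, -1.0]]
ft_force: [-0.8, -0.5, -0.2]
finger_gap: 1.004
gripper_force: 0.0
```

```bash
cat >> h.py <<'E'
def lids(p,z=.095,lo=250):
    hsv=cv2.cvtColor(p['pixels'],cv2.COLOR_RGB2HSV)
    n,l,st,ce=cv2.connectedComponentsWithStats(cv2.inRange(hsv,(17,90,120),(28,255,255)))
    for i in range(1,n):
        if lo<st[i,4]<600: print(st[i],ce[i].round(1),atz(p,*ce[i],z).round(4),atz(p,*ce[i],z+.02).round(4))
def st():
    o=arm.get_obs();print(o['tcp_pos'].round(4),np.round(o['tool_rot'],3)[:,1],o['time_s'],o['finger_gap'].round(3),o['joints'].round(2))
E
python3 - <<'E'
from h import *
st();lids(arm.get_image('top'),lo=150)
E
```

```text
Traceback (most recent call last):
  File "h.py", line 22, in st
    o=arm.get_obs();print(o['tcp_pos'].round(4),np.round(o['tool_rot'],3)[:,1],o['time_s'],o['finger_gap'].round(3),o['joints'].round(2))
                                                                                           ^^^^^^^^^^^^^^^^^^^^^
AttributeError: 'float' object has no attribute 'round'
```

```bash
sed -i "s/,o\['finger_gap'\].round(3)/,round(o['finger_gap'],3)/" h.py
python3 - <<'E'
from h import *
st();lids(arm.get_image('top'),lo=150)
E
```

```text
[ 0.5535 -0.0076  0.1612] [ 1. -0.  0.] 11.75 1.004 [ 0.45  0.43 -0.66  1.87  0.32  0.95 -0.35]
[233 184  22  22 371] [243.1 194.4] [0.5585 0.0694 0.095 ] [0.5548 0.0682 0.115 ]
[323 223  17  21 232] [332.2 231.6] [ 0.4487 -0.1794  0.095 ] [ 0.4466 -0.1769  0.115 ]
[219 228  23  23 386] [230.  239.1] [0.4322 0.1068 0.095 ] [0.4304 0.1051 0.115 ]
[204 262  19  20 254] [212.1 272.6] [0.3402 0.1565 0.095 ] [0.3398 0.154  0.115 ]
```

>>> move_arm(
  linear=[
    [0.01,0.2,0],
    [0.01,0.38,0],
    [0.01,0.38,0],
    [0.01,0.38,-0.1],
    [0.01,0.38,-0.2],
    [0.01,0.38,-0.3],
    [0.01,0.38,-0.385],
    [0.01,0.38,-0.385],
    [0.01,0.38,-0.385],
    [0.01,0.38,-0.385],
    [0.01,0.38,-0.385],
    [0.01,0.38,-0.385],
    [0.01,0.38,-0.385],
    [0.01,0.38,-0.385],
  ],
  twist=[
    [0,0,0],
    [0,0,0],
    [0,0,0],
    [0,0,0],
    [0,0,0],
    [0,0,0],
    [0,0,0],
    [0,0,0],
    [0,0,0],
    [0,0,0],
    [0,0,0],
    [0,0,0],
    [0,0,0],
    [0,0,0],
  ],
  jaw=[1,1,1,1,1,1,1,1,1,0.2,0.2,0.2,0.2,0.2],
  force=40,
)

```text
time_s: 13.2
tcp_pos: [0.5568, 0.0697, 0.0858]
tool_rot: [[-0.001, 1.0, 0.003], [1.0, 0.001, -0.0], [-0.0, 0.003, -1.0]]
ft_force: [0.4, -1.0, 6.1]
finger_gap: 0.717
gripper_force: 43.9
```

>>> move_arm(
  linear=[
    [0,0,0.08],
    [0,0,0.2],
    [0,0,0.35],
    [0,0,0.5],
    [0,0,0.62],
    [-0.03,0.1,0.65],
    [-0.08,0.25,0.65],
    [-0.13,0.4,0.65],
    [-0.18,0.55,0.65],
    [-0.23,0.7,0.65],
    [-0.28,0.85,0.65],
    [-0.32,1,0.65],
    [-0.32,1,0.65],
    [-0.32,1,0.65],
  ],
  twist=[
    [0,0,0],
    [0,0,0],
    [0,0,0],
    [0,0,0],
    [0,0,0],
    [0,0,0],
    [0,0,0],
    [0,0,0],
    [0,0,0],
    [0,0,0],
    [0,0,0],
    [0,0,0],
    [0,0,0],
    [0,0,0],
  ],
  jaw=[0.2,0.2,0.2,0.2,0.2,0.2,0.2,0.2,0.2,0.2,0.2,0.2,0.2,0.2],
)

```text
time_s: 14.6
tcp_pos: [0.4903, 0.2701, 0.2145]
tool_rot: [[-0.004, 1.0, -0.001], [1.0, 0.004, -0.001], [-0.001, -0.001, -1.0]]
ft_force: [0.1, -0.2, -3.3]
finger_gap: 0.715
gripper_force: 52.8
```

>>> move_arm(
  linear=[
    [0,0.12,0],
    [0,0.25,0],
    [0,0.38,0],
    [0,0.48,0],
    [0,0.48,-0.1],
    [0,0.48,-0.2],
    [0,0.48,-0.3],
    [0,0.48,-0.4],
    [0,0.48,-0.5],
    [0,0.48,-0.57],
    [0,0.48,-0.61],
    [0,0.48,-0.63],
    [0,0.48,-0.63],
    [0,0.48,-0.63],
  ],
  twist=[
    [0,0,0],
    [0,0,0],
    [0,0,0],
    [0,0,0],
    [0,0,0],
    [0,0,0],
    [0,0,0],
    [0,0,0],
    [0,0,0],
    [0,0,0],
    [0,0,0],
    [0,0,0],
    [0,0,0],
    [0,0,0],
  ],
  jaw=[0.2,0.2,0.2,0.2,0.2,0.2,0.2,0.2,0.2,0.2,0.2,0.2,0.2,0.2],
)

```text
time_s: 16.0
tcp_pos: [0.4917, 0.3661, 0.0891]
tool_rot: [[-0.001, 1.0, 0.001], [1.0, 0.001, 0.001], [0.001, 0.001, -1.0]]
ft_force: [0.2, 0.2, -2.7]
finger_gap: 0.714
gripper_force: 52.9
```

>>> move_arm(
  linear=[
    [0,0,-0.01],
    [0,0,-0.02],
    [0,0,-0.02],
    [0,0,-0.02],
    [0,0,-0.02],
    [0,0,-0.02],
    [0,0,-0.02],
    [0,0,0.1],
    [0,0,0.3],
    [0,0,0.4],
    [0,0,0.4],
  ],
  twist=[
    [0,0,0],
    [0,0,0],
    [0,0,0],
    [0,0,0],
    [0,0,0],
    [0,0,0],
    [0,0,0],
    [0,0,0],
    [0,0,0],
    [0,0,0],
    [0,0,0],
  ],
  jaw=[0.2,0.2,0.2,0.6,1,1,1,1,1,1,1],
)

```text
time_s: 17.1
tcp_pos: [0.4927, 0.3675, 0.1719]
tool_rot: [[-0.001, 1.0, 0.005], [1.0, 0.001, 0.004], [0.004, 0.005, -1.0]]
ft_force: [-0.4, -0.0, -0.3]
finger_gap: 1.005
gripper_force: 0.0
```

>>> move_arm(
  linear=[
    [-0.08,-0.25,0],
    [-0.16,-0.5,0],
    [-0.2,-0.75,0],
    [-0.28,-1,0],
    [-0.28,-1,0],
    [-0.28,-1,0],
  ],
  twist=[
    [0,0,0],
    [0,0,0],
    [0,0,0],
    [0,0,0],
    [0,0,0],
    [0,0,0],
  ],
  jaw=[1,1,1,1,1,1],
)

```text
time_s: 17.7
tcp_pos: [0.4348, 0.1634, 0.1677]
tool_rot: [[0.003, 1.0, -0.001], [1.0, -0.003, -0.002], [-0.002, -0.001, -1.0]]
ft_force: [0.7, 1.8, 1.0]
finger_gap: 0.997
gripper_force: 0.0
```

```bash
python3 - <<'E'
from h import *
st();T=arm.get_image('top');lids(T,lo=100)
S=arm.get_image('side');lids(S,lo=150)
E
```

```text
[0.4348 0.1634 0.1677] [ 1.    -0.003 -0.001] 17.7 0.997 [ 0.22  0.29 -0.78  2.05  0.26  0.9  -0.71]
[318 223  22  22 385] [328.9 233.4] [ 0.4438 -0.17    0.095 ] [ 0.4418 -0.1677  0.115 ]
[222 228  20  20 251] [232.3 236.7] [0.4388 0.1005 0.095 ] [0.4369 0.0989 0.115 ]
[105   0  15  29 302] [112.   14.3] [3.2179 9.0927 0.095 ] [3.0856 8.6984 0.115 ]
[354   0  40  14 396] [373.    5.2] [8.3174 7.6452 0.095 ] [7.9876 7.3069 0.115 ]
[  0  24  13  64 387] [ 6.8 53.2] [0.5712 3.9406 0.095 ] [0.5414 3.7457 0.115 ]
[ 31  24  11  41 161] [36.4 41.8] [0.9812 4.7634 0.095 ] [0.9355 4.5367 0.115 ]
[  1  89  16  33 257] [  7.4 103.4] [0.1904 1.7238 0.095 ] [0.1753 1.6148 0.115 ]
[187 154  18  17 180] [196.  160.4] [0.4996 0.3767 0.095 ] [0.4725 0.3198 0.115 ]
[208 186  24  16 302] [219.7 193.6] [0.4193 0.0814 0.095 ] [0.3954 0.0359 0.115 ]
[174 207  15  18 204] [181.4 216. ] [0.2747 0.0088 0.095 ] [ 0.2563 -0.0338  0.115 ]
[272 219  25  20 402] [283.8 228.4] [ 0.4293 -0.1957  0.095 ] [ 0.4049 -0.2305  0.115 ]
```

>>> move_arm(
  linear=[
    [0,-0.15,0],
    [0,-0.28,0],
    [0,-0.28,0],
    [0,-0.28,-0.15],
    [0,-0.28,-0.3],
    [0,-0.28,-0.4],
    [0,-0.28,-0.5],
    [0,-0.28,-0.51],
    [0,-0.28,-0.51],
    [0,-0.28,-0.51],
    [0,-0.28,-0.51],
    [0,-0.28,-0.51],
    [0,-0.28,-0.51],
    [0,-0.28,-0.51],
  ],
  twist=[
    [0,0,0],
    [0,0,0],
    [0,0,0],
    [0,0,0],
    [0,0,0],
    [0,0,0],
    [0,0,0],
    [0,0,0],
    [0,0,0],
    [0,0,0],
    [0,0,0],
    [0,0,0],
    [0,0,0],
    [0,0,0],
  ],
  jaw=[1,1,1,1,1,1,1,1,1,0.2,0.2,0.2,0.2,0.2],
)

```text
time_s: 19.2
tcp_pos: [0.435, 0.1103, 0.0675]
tool_rot: [[-0.001, 1.0, 0.001], [1.0, 0.001, 0.0], [0.0, 0.001, -1.0]]
ft_force: [-4.3, 0.7, 5.4]
finger_gap: 0.713
gripper_force: 42.5
```

>>> move_arm(
  linear=[
    [0,0,0.08],
    [0,0,0.2],
    [0,0,0.35],
    [0,0,0.5],
    [0,-0.05,0.55],
    [0.1,-0.12,0.55],
    [0.2,-0.21,0.55],
    [0.3,-0.21,0.55],
    [0.4,-0.21,0.55],
    [0.5,-0.21,0.55],
    [0.595,-0.21,0.55],
    [0.595,-0.21,0.55],
    [0.595,-0.21,0.55],
    [0.595,-0.21,0.55],
  ],
  twist=[
    [0,0,0],
    [0,0,0],
    [0,0,0],
    [0,0,0],
    [0,0,0],
    [0,0,0],
    [0,0,0],
    [0,0,0],
    [0,0,0],
    [0,0,0],
    [0,0,0],
    [0,0,0],
    [0,0,0],
    [0,0,0],
  ],
  jaw=[0.2,0.2,0.2,0.2,0.2,0.2,0.2,0.2,0.2,0.2,0.2,0.2,0.2,0.2],
)

```text
time_s: 20.6
tcp_pos: [0.5532, 0.0676, 0.1762]
tool_rot: [[-0.002, 1.0, -0.001], [1.0, 0.002, -0.0], [-0.0, -0.001, -1.0]]
ft_force: [-0.5, 0.3, -4.1]
finger_gap: 0.71
gripper_force: 46.8
```

>>> move_arm(
  linear=[
    [0,0,-0.1],
    [0,0,-0.2],
    [0,0,-0.3],
    [0,0,-0.37],
    [0,0,-0.41],
    [0,0,-0.44],
    [0,0,-0.45],
    [0,0,-0.45],
    [0,0,-0.45],
  ],
  twist=[
    [0,0,0],
    [0,0,0],
    [0,0,0],
    [0,0,0],
    [0,0,0],
    [0,0,0],
    [0,0,0],
    [0,0,0],
    [0,0,0],
  ],
  jaw=[0.2,0.2,0.2,0.2,0.2,0.2,0.2,0.2,0.2],
)

```text
time_s: 21.5
tcp_pos: [0.5543, 0.0679, 0.0876]
tool_rot: [[-0.001, 1.0, 0.0], [1.0, 0.001, -0.001], [-0.001, 0.0, -1.0]]
ft_force: [-5.0, -0.4, 6.8]
finger_gap: 0.716
gripper_force: 47.7
```

>>> move_arm(
  linear=[
    [0,0,0],
    [0,0,0],
    [0,0,0],
    [0,0,0],
    [0,0,0.1],
    [0,0,0.25],
    [0,0,0.42],
    [-0.1,-0.2,0.42],
    [-0.3,-0.4,0.42],
    [-0.4,-0.6,0.42],
    [-0.5,-0.8,0.42],
    [-0.55,-1,0.42],
    [-0.55,-1,0.42],
    [-0.55,-1,0.42],
    [-0.55,-1,0.42],
  ],
  twist=[
    [0,0,0],
    [0,0,0],
    [0,0,0],
    [0,0,0],
    [0,0,0],
    [0,0,0],
    [0,0,0],
    [0,0,0],
    [0,0,0],
    [0,0,0],
    [0,0,0],
    [0,0,0],
    [0,0,0],
    [0,0,0],
    [0,0,0],
  ],
  jaw=[0.6,1,1,1,1,1,1,1,1,1,1,1,1,1,1],
)

```text
time_s: 23.0
tcp_pos: [0.4449, -0.1311, 0.1705]
tool_rot: [[-0.003, 1.0, 0.001], [1.0, 0.003, 0.001], [0.001, 0.001, -1.0]]
ft_force: [0.5, 0.7, -0.2]
finger_gap: 1.0
gripper_force: 0.0
```

```bash
python3 - <<'E'
from h import *
st();T=arm.get_image('top');lids(T,lo=60)
S=arm.get_image('side');a=S['pixels'][130:310,150:390,::-1];cv2.imwrite('pics/s3.png',cv2.resize(a,(800,600),interpolation=cv2.INTER_CUBIC))
E
```

```text
[ 0.4449 -0.1311  0.1705] [1.    0.003 0.001] 23.0 1.0 [ 0.8   0.27 -0.69  2.05  0.22  0.89 -0.02]
[338  64  31  18  85] [354.7  68.4] [ 0.9321 -0.2627  0.095 ] [ 0.9229 -0.259   0.115 ]
[91 70 16  7 62] [99. 73.] [0.9293 0.4925 0.095 ] [0.9201 0.485  0.115 ]
[342  72  24  12 106] [354.3  77.4] [ 0.9041 -0.2604  0.095 ] [ 0.8953 -0.2566  0.115 ]
[234 185  22  22 380] [244.4 195.4] [0.5556 0.0658 0.095 ] [0.552  0.0647 0.115 ]
[204 262  19  20 255] [212.2 272.6] [0.3401 0.1563 0.095 ] [0.3397 0.1538 0.115 ]
```

View pics/s3.png

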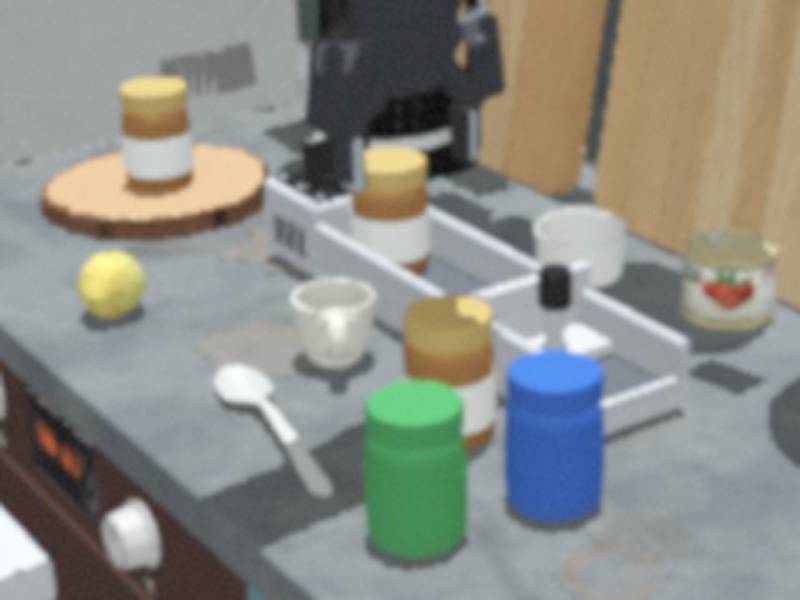

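Jar done stands upright on the trivet (crop (155,135)), and jar 1 stands in the channel at the wall (390,215). Jar 2 is still in place at (450,370). Picking it next.

>>> move_arm(
  linear=[
    [0,-0.1,0],
    [0,-0.2,0],
    [0,-0.2,0],
    [0,-0.2,-0.15],
    [0,-0.2,-0.3],
    [0,-0.2,-0.4],
    [0,-0.2,-0.5],
    [0,-0.2,-0.515],
    [0,-0.2,-0.515],
    [0,-0.2,-0.515],
    [0,-0.2,-0.515],
    [0,-0.2,-0.515],
    [0,-0.2,-0.515],
    [0,-0.2,-0.515],
  ],
  twist=[
    [0,0,0],
    [0,0,0],
    [0,0,0],
    [0,0,0],
    [0,0,0],
    [0,0,0],
    [0,0,0],
    [0,0,0],
    [0,0,0],
    [0,0,0],
    [0,0,0],
    [0,0,0],
    [0,0,0],
    [0,0,0],
  ],
  jaw=[1,1,1,1,1,1,1,1,1,0.2,0.2,0.2,0.2,0.2],
)

```text
time_s: 24.5
tcp_pos: [0.4451, -0.1723, 0.0687]
tool_rot: [[-0.001, 1.0, 0.002], [1.0, 0.001, -0.001], [-0.001, 0.002, -1.0]]
ft_force: [-1.9, 1.0, 7.1]
finger_gap: 0.712
gripper_force: 42.8
```

>>> move_arm(
  linear=[
    [0,0,0.08],
    [0,0,0.2],
    [0,0,0.35],
    [0,0,0.5],
    [0.05,0.08,0.6],
    [0.15,0.2,0.62],
    [0.3,0.35,0.62],
    [0.42,0.5,0.62],
    [0.54,0.65,0.62],
    [0.54,0.77,0.62],
    [0.54,0.81,0.62],
    [0.54,0.81,0.62],
    [0.54,0.81,0.62],
    [0.54,0.81,0.62],
  ],
  twist=[
    [0,0,0],
    [0,0,0],
    [0,0,0],
    [0,0,0],
    [0,0,0],
    [0,0,0],
    [0,0,0],
    [0,0,0],
    [0,0,0],
    [0,0,0],
    [0,0,0],
    [0,0,0],
    [0,0,0],
    [0,0,0],
  ],
  jaw=[0.2,0.2,0.2,0.2,0.2,0.2,0.2,0.2,0.2,0.2,0.2,0.2,0.2,0.2],
)

```text
time_s: 25.9
tcp_pos: [0.552, -0.0126, 0.1912]
tool_rot: [[0.002, 1.0, -0.0], [1.0, -0.002, -0.001], [-0.001, -0.0, -1.0]]
ft_force: [-0.1, -0.0, -3.7]
finger_gap: 0.708
gripper_force: 45.1
```

```bash
python3 - <<'E'
from h import *
st();S=arm.get_image('side');T=arm.get_image('top');lids(T,lo=80)
a=T['pixels'][125:285,95:395,::-1];cv2.imwrite('pics/t4.png',cv2.resize(a,(800,427),interpolation=cv2.INTER_CUBIC))
E
```

```text
[ 0.552  -0.0126  0.1912] [ 1.    -0.002 -0.   ] 25.9 0.708 [ 0.5   0.4  -0.71  1.84  0.3   1.01 -0.33]
[338  64  31  18  83] [354.4  68.3] [ 0.9325 -0.2618  0.095 ] [ 0.9233 -0.258   0.115 ]
[344  72  22  13  94] [355.   77.4] [ 0.9042 -0.2624  0.095 ] [ 0.8954 -0.2587  0.115 ]
[234 185  22  22 379] [244.5 195.4] [0.5558 0.0657 0.095 ] [0.5522 0.0646 0.115 ]
[204 262  19  20 253] [212.1 272.6] [0.3402 0.1566 0.095 ] [0.3397 0.1541 0.115 ]
```

View pics/t4.png

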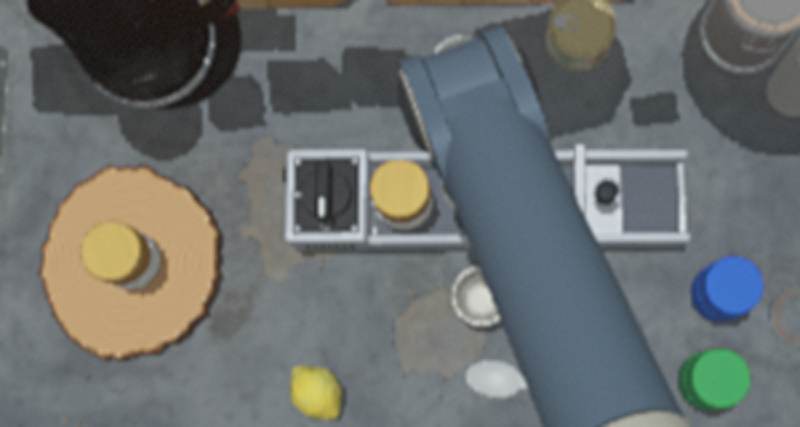

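Jar 1 is at the wall (crop (400,190)), the stop is clear at (580,195), and the isolator is still off. Lowering jar 2.

>>> move_arm(
  linear=[
    [0,0,-0.1],
    [0,0,-0.2],
    [0,0,-0.3],
    [0,0,-0.4],
    [0,0,-0.46],
    [0,0,-0.5],
    [0,0,-0.52],
    [0,0,-0.525],
    [0,0,-0.525],
  ],
  twist=[
    [0,0,0],
    [0,0,0],
    [0,0,0],
    [0,0,0],
    [0,0,0],
    [0,0,0],
    [0,0,0],
    [0,0,0],
    [0,0,0],
  ],
  jaw=[0.2,0.2,0.2,0.2,0.2,0.2,0.2,0.2,0.2],
)

```text
time_s: 26.9
tcp_pos: [0.5521, -0.0107, 0.0887]
tool_rot: [[-0.001, 1.0, -0.001], [1.0, 0.001, -0.002], [-0.002, -0.001, -1.0]]
ft_force: [-6.4, -2.1, 12.9]
finger_gap: 0.713
gripper_force: 46.7
```

>>> move_arm(
  linear=[
    [0,0,0.005],
    [0,0,0.005],
    [0,0,0.005],
    [0,0,0.005],
    [0,0,0.1],
    [0,0,0.25],
    [0,0,0.4],
    [0,-0.2,0.4],
    [0,-0.4,0.4],
    [0,-0.6,0.4],
    [0,-0.73,0.4],
    [0,-0.73,0.4],
    [0,-0.73,0.4],
    [0,-0.73,0.4],
  ],
  twist=[
    [0,0,0],
    [0,0,0],
    [0,0,0],
    [0,0,0],
    [0,0,0],
    [0,0,0],
    [0,0,0],
    [0,0,0],
    [0,0,0],
    [0,0,0],
    [0,0,0],
    [0,0,0],
    [0,0,0],
    [0,0,0],
  ],
  jaw=[0.6,1,1,1,1,1,1,0.4,0,0,0,0,0,0],
)

```text
time_s: 28.3
tcp_pos: [0.5525, -0.1546, 0.1664]
tool_rot: [[-0.003, 1.0, 0.0], [1.0, 0.003, 0.001], [0.001, 0.0, -1.0]]
ft_force: [0.7, -0.6, -0.4]
finger_gap: 0.5
gripper_force: 0.0
```

```bash
python3 - <<'E'
from h import *
st();S=arm.get_image('side');T=arm.get_image('top');lids(T,lo=80)
E
```

```text
[ 0.5525 -0.1546  0.1664] [1.    0.003 0.   ] 28.3 0.5 [ 0.71  0.45 -0.66  1.82  0.33  0.98 -0.09]
[338  64  31  18  85] [354.8  68.3] [ 0.9326 -0.263   0.095 ] [ 0.9234 -0.2592  0.115 ]
[234 185  22  22 380] [244.4 195.4] [0.5556 0.0658 0.095 ] [0.5519 0.0646 0.115 ]
[261 185  22  22 380] [271.1 195.6] [ 0.5539 -0.0097  0.095 ] [ 0.5503 -0.0097  0.115 ]
[204 262  19  20 257] [212.2 272.6] [0.3402 0.1563 0.095 ] [0.3398 0.1538 0.115 ]
```

>>> move_arm(
  linear=[
    [0.005,0,-0.15],
    [0.005,0,-0.3],
    [0.005,0,-0.45],
    [0.005,0,-0.475],
    [0.005,0,-0.475],
    [0.005,0,-0.475],
    [0.005,0,-0.475],
    [0.005,0,-0.475],
    [0.005,0,-0.475],
    [0.005,0,-0.475],
  ],
  twist=[
    [0,0,0],
    [0,0,0],
    [0,0,0],
    [0,0,0],
    [0,0,0],
    [0,0,0],
    [0,0,0],
    [0,0,0],
    [0,0,0],
    [0,0,0],
  ],
  jaw=[0,0,0,0,0,-0.3,-1,-1,-1,-1],
  force=60,
)

```text
time_s: 29.4
tcp_pos: [0.5517, -0.1559, 0.073]
tool_rot: [[-0.001, 1.0, -0.003], [1.0, 0.001, -0.001], [-0.001, -0.003, -1.0]]
ft_force: [-6.2, 1.4, 5.5]
finger_gap: 0.28
gripper_force: 58.7
```

>>> move_arm(
  linear=[
    [0,0.04,0],
    [0,0.1,0],
    [0,0.18,0],
    [0,0.26,0],
    [0,0.33,0],
    [0,0.38,0],
    [0,0.42,0],
    [0,0.44,0],
    [0,0.45,0],
    [0,0.46,0],
    [0,0.46,0],
  ],
  twist=[
    [0,0,0],
    [0,0,0],
    [0,0,0],
    [0,0,0],
    [0,0,0],
    [0,0,0],
    [0,0,0],
    [0,0,0],
    [0,0,0],
    [0,0,0],
    [0,0,0],
  ],
  jaw=[-1,-1,-1,-1,-1,-1,-1,-1,-1,-1,-1],
)

```text
time_s: 30.5
tcp_pos: [0.5524, -0.0663, 0.0729]
tool_rot: [[-0.0, 1.0, -0.002], [1.0, 0.0, -0.004], [-0.004, -0.002, -1.0]]
ft_force: [-4.6, -3.7, 4.5]
finger_gap: 0.281
gripper_force: 58.8
```

Now I push on in small steps, watching the y force.

>>> move_arm(
  linear=[
    [0,0.01,0],
    [0,0.02,0],
    [0,0.03,0],
    [0,0.03,0],
  ],
  twist=[
    [0,0,0],
    [0,0,0],
    [0,0,0],
    [0,0,0],
  ],
  jaw=[-1,-1,-1,-1],
)

```text
time_s: 30.9
tcp_pos: [0.5525, -0.0616, 0.073]
tool_rot: [[0.001, 1.0, -0.002], [1.0, -0.001, -0.006], [-0.006, -0.002, -1.0]]
ft_force: [-4.8, -5.0, 3.9]
finger_gap: 0.278
gripper_force: 58.9
```

>>> move_arm(
  linear=[
    [0,0.01,0],
    [0,0.01,0],
    [0,0.02,0],
    [0,0.02,0],
  ],
  twist=[
    [0,0,0],
    [0,0,0],
    [0,0,0],
    [0,0,0],
  ],
  jaw=[-1,-1,-1,-1],
)

```text
time_s: 31.3
tcp_pos: [0.5525, -0.058, 0.073]
tool_rot: [[0.001, 1.0, -0.002], [1.0, -0.001, -0.006], [-0.006, -0.002, -1.0]]
ft_force: [-5.0, -6.2, 4.2]
finger_gap: 0.28
gripper_force: 58.9
```

```bash
python3 - <<'E'
from h import *
st();S=arm.get_image('side');T=arm.get_image('top');lids(T,lo=80)
E
```

```text
[ 0.5525 -0.058   0.073 ] [ 1.    -0.001 -0.002] 31.3 0.28 [ 0.49  0.54 -0.61  1.94  0.43  0.79 -0.36]
[338  64  31  18  82] [354.4  68.2] [ 0.9329 -0.2619  0.095 ] [ 0.9237 -0.2582  0.115 ]
[204 262  19  20 255] [212.2 272.5] [0.3404 0.1564 0.095 ] [0.3399 0.1539 0.115 ]
```

>>> move_arm(
  linear=[
    [0,0.01,0],
    [0,0.01,0],
    [0,0.02,0],
    [0,0.02,0],
  ],
  twist=[
    [0,0,0],
    [0,0,0],
    [0,0,0],
    [0,0,0],
  ],
  jaw=[-1,-1,-1,-1],
)

```text
time_s: 31.8
tcp_pos: [0.5525, -0.0579, 0.0729]
tool_rot: [[0.003, 1.0, -0.002], [1.0, -0.003, -0.011], [-0.011, -0.002, -1.0]]
ft_force: [-3.8, -12.5, 5.3]
finger_gap: 0.281
gripper_force: 59.0
```

>>> move_arm(
  linear=[
    [0,0.01,0],
    [0,0.01,0],
    [0,0.02,0],
    [0,0.02,0],
  ],
  twist=[
    [0,0,0],
    [0,0,0],
    [0,0,0],
    [0,0,0],
  ],
  jaw=[-1,-1,-1,-1],
)

```text
time_s: 32.2
tcp_pos: [0.5525, -0.0579, 0.0729]
tool_rot: [[0.005, 1.0, -0.003], [1.0, -0.005, -0.016], [-0.016, -0.003, -1.0]]
ft_force: [-4.0, -19.7, 5.6]
finger_gap: 0.282
gripper_force: 59.1
```

>>> move_arm(
  linear=[
    [0,-0.02,0],
    [0,-0.035,0],
    [0,-0.035,0],
    [0,-0.035,0],
    [0,-0.035,0],
    [0,-0.035,0],
    [0,-0.035,0.1],
    [0,-0.035,0.3],
    [0,-0.035,0.5],
    [0,0.2,0.5],
    [0,0.4,0.5],
    [0.01,0.6,0.5],
    [0.01,0.8,0.5],
    [0.01,0.95,0.5],
    [0.01,0.95,0.5],
    [0.01,0.95,0.5],
    [0.01,0.95,0.5],
  ],
  twist=[
    [0,0,0],
    [0,0,0],
    [0,0,0],
    [0,0,0],
    [0,0,0],
    [0,0,0],
    [0,0,0],
    [0,0,0],
    [0,0,0],
    [0,0,0.18],
    [0,0,0.36],
    [0,0,0.54],
    [0,0,0.72],
    [0,0,0.9],
    [0,0,1],
    [0,0,1],
    [0,0,1],
  ],
  jaw=[-1,-1,-1,-0.1,0,0,0,0,0,0,0,0,0,-0.2,-0.3,-0.35,-0.35],
)

```text
time_s: 33.9
tcp_pos: [0.5555, 0.1434, 0.1714]
tool_rot: [[-0.706, 0.708, 0.0], [0.708, 0.706, -0.0], [-0.0, 0.0, -1.0]]
ft_force: [-0.1, -1.8, 0.1]
finger_gap: 0.323
gripper_force: 0.0
```

>>> move_arm(
  linear=[
    [0,0,0],
    [0,0,0],
    [0,0,0],
    [0,0,0],
    [0,0,0],
    [0,0,0],
    [0,0,0],
    [0,0,0],
  ],
  twist=[
    [0,0,0.18],
    [0,0,0.36],
    [0,0,0.54],
    [0,0,0.72],
    [0,0,0.9],
    [0,0,1],
    [0,0,1],
    [0,0,1],
  ],
  jaw=[-0.35,-0.35,-0.35,-0.35,-0.35,-0.35,-0.35,-0.35],
)

```text
time_s: 34.7
tcp_pos: [0.5555, 0.1429, 0.1713]
tool_rot: [[-1.0, 0.003, -0.0], [0.003, 1.0, -0.0], [0.0, -0.0, -1.0]]
ft_force: [-0.0, -0.0, -0.4]
finger_gap: 0.32
gripper_force: 0.0
```

```bash
sed -i 's/<600/<900/' h.py; python3 - <<'E'
from h import *
st();S=arm.get_image('side');T=arm.get_image('top');lids(T,lo=80)
print(proj(T,[.6028,-.03,.077]),proj(T,[.4979,-.03,.077]))
a=T['pixels'][165:245,165:325,::-1];cv2.imwrite('pics/t5.png',cv2.resize(a,(800,400),interpolation=cv2.INTER_CUBIC))
E
```

```text
[0.5555 0.1429 0.1713] [ 0.003  1.    -0.   ] 34.7 0.32 [ 0.44  0.6  -1.07  1.8   0.58  1.1   0.73]
[338  64  31  18  86] [354.5  68.5] [ 0.932  -0.2622  0.095 ] [ 0.9228 -0.2584  0.115 ]
[91 70 16  7 81] [99. 73.] [0.9292 0.4923 0.095 ] [0.9201 0.4848 0.115 ]
[260 185  17  14 108] [269.2 190.2] [ 0.5696 -0.0046  0.095 ] [ 0.5658 -0.0047  0.115 ]
[204 262  19  20 248] [212.1 272.7] [0.3399 0.1565 0.095 ] [0.3395 0.154  0.115 ]
[277.86624773 179.94038405] [278.49561122 215.9351993 ]
```

View pics/t5.png

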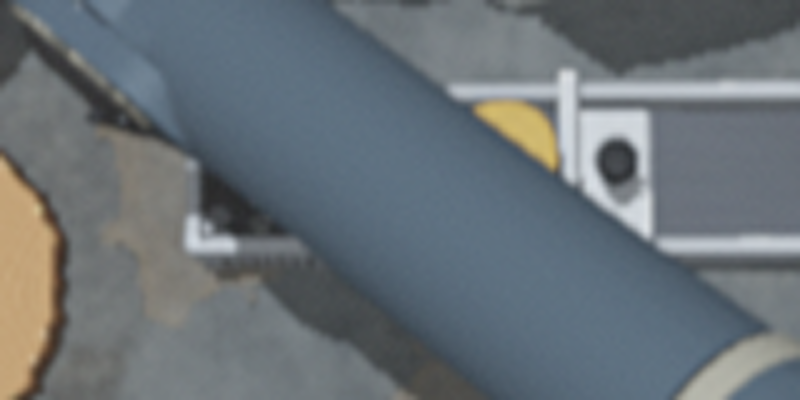

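The last jar touches the stop plate at crop (565,150). Now gripping the isolator and turning it on.

>>> move_arm(
  linear=[
    [0,0,-0.15],
    [0,0,-0.3],
    [0,0,-0.4],
    [0,0,-0.41],
    [0,0,-0.41],
    [0,0,-0.41],
    [0,0,-0.41],
    [0,0,-0.41],
    [0,0,-0.41],
    [0,0,-0.41],
  ],
  twist=[
    [0,0,0],
    [0,0,0],
    [0,0,0],
    [0,0,0],
    [0,0,0],
    [0,0,0],
    [0,0,0],
    [0,0,0],
    [0,0,0],
    [0,0,0],
  ],
  jaw=[-0.35,-0.35,-0.35,-0.35,-0.35,-0.7,-1,-1,-1,-1],
  force=40,
)

```text
time_s: 35.8
tcp_pos: [0.5561, 0.1433, 0.0908]
tool_rot: [[-1.0, 0.0, 0.002], [0.0, 1.0, -0.001], [-0.002, -0.001, -1.0]]
ft_force: [-0.3, -3.6, 6.8]
finger_gap: 0.156
gripper_force: 41.2
```

>>> move_arm(
  linear=[
    [0,0,0],
    [0,0,0],
    [0,0,0],
    [0,0,0],
    [0,0,0],
    [0,0,0],
    [0,0,0],
    [0,0,0],
  ],
  twist=[
    [0,0,-0.12],
    [0,0,-0.25],
    [0,0,-0.38],
    [0,0,-0.5],
    [0,0,-0.62],
    [0,0,-0.75],
    [0,0,-0.88],
    [0,0,-1],
  ],
  jaw=[-1,-1,-1,-1,-1,-1,-1,-1],
)

```text
time_s: 36.6
tcp_pos: [0.5556, 0.1419, 0.0908]
tool_rot: [[-0.705, 0.71, 0.001], [0.71, 0.705, -0.004], [-0.003, -0.002, -1.0]]
ft_force: [-1.9, -5.9, 8.1]
finger_gap: 0.155
gripper_force: 41.5
```

>>> move_arm(
  linear=[
    [0,0,0],
    [0,0,0],
    [0,0,0],
    [0,0,0],
    [0,0,0],
    [0,0,0],
    [0,0,0],
    [0,0,0],
    [0,0,0],
    [0,0,0],
    [0,0,0],
  ],
  twist=[
    [0,0,-0.12],
    [0,0,-0.25],
    [0,0,-0.38],
    [0,0,-0.5],
    [0,0,-0.62],
    [0,0,-0.75],
    [0,0,-0.88],
    [0,0,-1],
    [0,0,-1],
    [0,0,-1],
    [0,0,-1],
  ],
  jaw=[-1,-1,-1,-1,-1,-1,-1,-1,-1,-1,-1],
)

```text
time_s: 37.7
tcp_pos: [0.5543, 0.1414, 0.0908]
tool_rot: [[0.0, 1.0, -0.002], [1.0, -0.0, -0.005], [-0.005, -0.002, -1.0]]
ft_force: [-5.1, -6.3, 10.7]
finger_gap: 0.153
gripper_force: 42.0
```

>>> move_arm(
  linear=[
    [0,0,0],
    [0,0,0],
    [0,0,0],
    [0,0,0],
    [0,0,0.2],
    [0,0,0.4],
    [0,0,0.6],
    [0,0,0.8],
    [-0.1,0.2,0.8],
    [-0.2,0.4,0.8],
    [-0.3,0.6,0.8],
    [-0.4,0.8,0.8],
    [-0.4,1,0.8],
    [-0.4,1,0.8],
    [-0.4,1,0.8],
  ],
  twist=[
    [0,0,0],
    [0,0,0],
    [0,0,0],
    [0,0,0],
    [0,0,0],
    [0,0,0],
    [0,0,0],
    [0,0,0],
    [0,0,0],
    [0,0,0],
    [0,0,0],
    [0,0,0],
    [0,0,0],
    [0,0,0],
    [0,0,0],
  ],
  jaw=[-0.3,0,0,0,0,0,0,0,0,0,0,0,0,0,0],
)

```text
time_s: 39.2
tcp_pos: [0.4748, 0.3447, 0.249]
tool_rot: [[-0.004, 1.0, -0.001], [1.0, 0.004, 0.0], [0.0, -0.001, -1.0]]
ft_force: [1.0, -0.9, 0.6]
finger_gap: 0.499
gripper_force: 0.0
```

```bash
python3 - <<'E'
from h import *
st();S=arm.get_image('side');T=arm.get_image('top');lids(T,lo=80)
a=T['pixels'][125:285,95:395,::-1];a=cv2.resize(a,(560,299),interpolation=cv2.INTER_CUBIC)
b=S['pixels'][130:310,150:390,::-1];b=cv2.resize(b,(400,300),interpolation=cv2.INTER_CUBIC)
c=T['pixels'][175:225,195:300,::-1];c=cv2.resize(c,(400,190),interpolation=cv2.INTER_CUBIC)
o=np.zeros((600,800,3),np.uint8);o[:299,:560]=a;o[300:,:400]=b;o[300:490,400:]=c;cv2.imwrite('pics/end.png',o)
E
```

```text
[0.4748 0.3447 0.249 ] [ 1.     0.004 -0.001] 39.2 0.499 [-0.13  0.41 -0.75  1.7   0.3   1.16 -0.96]
[91 70 16  7 86] [98.9 73. ] [0.9293 0.4928 0.095 ] [0.9201 0.4853 0.115 ]
[233 185  44  22 761] [254.1 195.6] [0.5546 0.0383 0.095 ] [0.551  0.0375 0.115 ]
```

View pics/end.png

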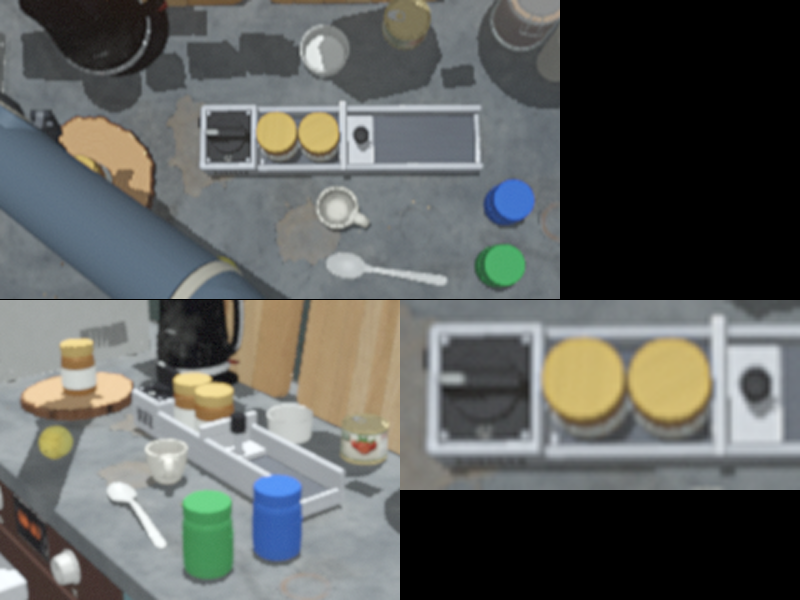

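The isolator pointer is at the outer end (on). The two jars stand snug between the wall and the stop (row centre y 0.0375, expected about 0.037). The finished jar is upright on the trivet, and the mug and ramekin are unmoved. Handing in.

```bash
python3 -c "
from workcell import arm
print(arm.job_done())"
```

```text
the job is handed in; nothing more can be done
None
```

The changeover is done and handed in: the finished jar is on the trivet, both fresh jars are snug in the channel against the control box, and the isolator is back on. It took about 39 s of the 208 s allowed; the hand-in call gave no verdict.

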